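# Find the bore drilled to full depth with the sprung gauge rod

### The job

The steel block has three blind bores, but only one is drilled to full depth. Take the gauge rod from its wooden stand and push it into the bores, driving the stiff brass slug in each right down until it bottoms, to find the one where the rod's groove comes down level with the block's top face; leave the rod standing fully home in that bore and let go. Push gently: never drive the sprung handle down onto its collar, and leave the other things on the bench in place.

Things in the scene. Friction and masses are not known exactly. Their poses are not given: they have to be found in the camera images.
- rod: Steel gauge rod, loose, 0.17 to 0.26 kg, 132 mm long, upright in the stand at first. Origin at the foot's end face, z up to the handle. Shaft 14 mm in diameter (3 mm taper at the foot); dark groove ring 55 mm up; collar 20 mm in diameter from 66 to 70 mm; 12 mm gap with thin stem and spring; round knurled handle 21 mm in diameter from 82 to 132 mm, gripped from above.
- tip (a point): Centre of the rod's foot end face (the rod's origin), z towards the handle.
- groove (a point): Point on the rod's axis at the middle of the groove (2.5 mm wide, dark), 55 mm above the foot: the mark to be read against the block's top face.
- grip (a point): Point on the axis of the sliding handle, 26 mm above the handle's lower end, 24 mm below its top: the place to grip. z up the rod.
- handle (a joint): How far the sprung handle has slid down the rod towards the collar, in m: 0 free, 0.012 hard on the collar. Spring of 2 N per mm with 1 N of preload, so it shows the pushing force: 6 N is about 2.5 mm, 12 N about 5.5 mm, 25 N is on the collar.
- stand: Fixed wooden block 70 x 70 mm, 45 mm high, one hole 15.5 mm wide and 35 mm deep in the middle of its top, in which the rod stands. Origin under its centre, on the table.
- block: Fixed steel block 60 x 150 mm, 70 mm high, on a plywood base 100 x 190 x 20 mm: its level top face is 90 mm above the table. Origin under the base's centre, on the table. Three bores in a row along its y axis, 45 mm apart, the middle one at the centre; each 15.5 mm in diameter with a 2 mm chamfer. In which bore the depth is full changes every time and cannot be seen.
- bore_a (a point): Centre of the mouth, at the top face, of the bore at the block's -y end; axes as the block's, z up. In each bore a brass slug sits part way down; it stays where it is, yields at about 6 N and slides 10 to 20 mm before it bottoms. Its first height tells nothing of the depth.
- bore_b (a point): The same for the middle bore. In one bore only, the bottomed rod's groove is level with the top face; in the other two it still stands 12 and 18 mm above the face when bottomed.
- bore_c (a point): The same for the bore at the block's +y end.
- washer: Bystander: steel washer 30 mm across, 5 mm thick, flat on the table between block and stand.
- wrench: Bystander: wrench lying behind.
- screwdriver: Bystander: screwdriver lying to the left.
- jar: Bystander: closed glass jar, 66 mm across, 85 mm high, behind on the left.
- tin: Bystander: steel tin, 60 mm across, 55 mm high, to the right.
- dowel: Bystander: steel dowel 16 mm across, 60 mm high, standing upright in front.
- brush: Bystander: hand brush lying in front on the right.
There are look-alikes about, which are no part of the job. There is more than one size of the rod; the job needs the middle-sized.

How it is judged:
By the outcome, as a careful person would: the job done as asked, in the order asked, and still so for the second after the job is handed in, with the robot touching nothing.
It also fails if it takes over 67 s, if anything falls off the work surface, if the arm or the gripper's body presses on something with over 40 N, if the wrist force passes 120 N, or if a joint passes its speed limit or range.

### The arm

A 6-joint arm with a two-finger parallel gripper is mounted at the origin on the work surface. World frame = base frame: x ahead of the robot, y to its left, z up, the work surface at z = 0. Lengths are in m, angles in rad, forces in N, time in s.
With the tool pointing down it reaches from about 0.35 to 0.975 m from the base axis. Payload 17.4 kg.
Tool frame: the origin (TCP) lies at the very end of the fingers, on their centre line; the grasp point (between the pads) lies 19 mm behind it; x points along the fingers, z is the direction in which the jaws open and shut, and the axes are right-handed (so a half turn about x gives the same grasp; the last joint's range is limited). The gripper opens to 85 mm and grips with 20 to 120 N. Pads are 22 mm wide; open, the fingers measure 114 mm over their backs; the gripper's body (76 mm by 85 mm) begins 54 mm behind the grasp point. The pads swing forward as they close: fully open they stand 13 mm farther back than shut.
Start: joints at [-1.274, 0.116, 1.442, -0, 1.584, -0.038], TCP at [0.222, -0.638, 0.231] pointing down, gripper open.
Joint ranges: [-2.83, 2.83], [-0.83, 2.19], [0.07, 2.5], [-1.14, 4.28], [0.01, 3], [-2.97, 2.97]. Speed limits (rad/s): [1.89, 1.89, 2.22, 3.14, 3.14, 3.14].

### API

Orientations are given as a rotation vector (axis times angle).
In Python, from station import * gives the robot as it stands.
- The arm moves only by the tool send_rows, never from a script. Its argument "increments" is a list of rows, each an object with "delta_pos": the shift along the tool's x, y, z in m, a list of three; "twist": the turn, a rotation vector about the tool's x, y, z in rad, a list of three; "hand": the closure, from -1 (fully open) to 1 (shut), so that 0 is half open. A call has 1 to 10 rows; each row is the pose to reach, as a shift and turn from the pose measured when the call began, along the tool's axes at that moment; what a row does not reach only later rows make up. A row lasts 1/10 s, in which the tool goes at most 50 mm and 8.59 degrees, less where a joint would pass 70% of its speed; a pose out of reach is approached as far as the arm can. A call with a gripper value outside its range is refused whole. The fingers move at their own pace and stop on an object; "force" is the grip in N (left out, the last holds). Time passes only in rows, so rows that repeat a pose let the fingers close. It gives the time, the measured TCP pose, the force and the opening at its end, in the units of the state.
- observe(): the state, without advancing time (a new reading comes with each control period).
- capture(name): name is "scene" or "top" or "wrist"; returns a dict with "image" (400x640x3 uint8, red, green, blue), "mtx" (3x3 intrinsics, pixels), "dist" ([k1, k2, p1, p2, k3] as OpenCV has them; the pictures are not rectified), "position" and "orientation" of the camera in the world; the wrist camera has in their place "mount" (4x4, takes a point from camera to tool coordinates, whose origin is the TCP and whose axes are the tool frame's). Camera axes: x right, y down, z forward; pixel columns grow to the right and rows downward; lengths in m; the calibration is good to about 2 mm. A picture is of the moment at which its call begins: read the wrist's pose just before it. There is no depth.
- close_job(): hands the job in, once; it reports no verdict.
Trained networks look in a picture, given as the dict that the camera call returned (one of the last four; its "shot" number tells which), for a name from the list of things; names that differ only in an ending like _2 or _b are one class to them, and where a whole thing is asked for, a point or a joint stands for the part that bears it (a point fixed in the world has none). Each returns a list of dicts, best first, with "p" (0 to 1); they miss things now and then, are a little off and sometimes report something else, mostly with a low value. They report only what shows in the picture. A call takes as long as a camera call. They do not tell look-alikes from the thing itself.
- look_for(picture, target): "position" ([column, row] in pixels, amid what is visible of it).
- masks_of(picture, target): "region" (400x640 bool, what is visible of it) and "position" ([column, row] in pixels, amid what is visible of it).
The state is a dict: "clock": time; "joints": joint angles; "joint_velocities": joint speeds; "joint_efforts": joint torques, N m; "tool_pos": TCP position; "tcp_rot": TCP orientation; "force": force on the tool from outside, world axes, zero at the start; "moment": the same for the moment, N m; "gripper_width": finger opening in m.
Only numpy, scipy, OpenCV 4.12 (cv2) and the standard library are available. Lean on these libraries where they do the work, as an engineer would, in place of code of your own. Each camera call takes 0.05 s, during which the arm holds its last target. There are 200 camera calls.

## Working session

There is one attempt and no reset: what is moved stays moved. The work goes in short steps, Python scripts to look and compute and a tool call to move; the robot and the scene stay as the last step left them, time stands still between calls to the robot, and variables do not carry over. Pictures are saved under pics/ and viewed, about 8 in all and at most 12, crops included, and the job is handed in when it is done.

Besides the shell and the picture viewer there is one more tool, called after "Call:" as name([rows], argument=value, ...), one row to a line, values as JSON. send_rows: Moves the arm, as the interface text tells. Its arguments: {"type":"object","properties":{"increments":{"type":"array","items":{"type":"object","properties":{"delta_pos":{"type":"array","items":{"type":"number"}},"twist":{"type":"array","items":{"type":"number"}},"hand":{"type":"number"}}}},"force":{"type":"number"}},"required":["increments"]}

```bash
ls; mkdir -p pics
cat > h.py <<'E'
from station import *
import numpy as np, cv2
from scipy.spatial.transform import Rotation as R
def campose(p, s=None):
    if 'mount' in p:
        s=s or observe(); T=np.eye(4); T[:3,:3]=R.from_rotvec(s['tcp_rot']).as_matrix(); T[:3,3]=s['tool_pos']
        T=T@np.array(p['mount']); return T[:3,:3],T[:3,3]
    o=np.array(p['orientation']); 
    M=o if o.shape==(3,3) else R.from_rotvec(o).as_matrix()
    return M,np.array(p['position'])
def ray(p,uv,s=None):
    M,c=campose(p,s)
    q=cv2.undistortPoints(np.array([[uv]],float),np.array(p['mtx']),np.array(p['dist']))[0,0]
    return c,M@np.array([q[0],q[1],1.])
def atz(p,uv,z,s=None):
    c,d=ray(p,uv,s); return c+d*(z-c[2])/d[2]
def proj(p,X,s=None):
    M,c=campose(p,s); r=M.T@(np.array(X,float).reshape(-1,3)-c).T
    return cv2.projectPoints(r.T.copy(),np.zeros(3),np.zeros(3),np.array(p['mtx']),np.array(p['dist']))[0][:,0]
def save(p,n): cv2.imwrite('pics/'+n+'.png',cv2.cvtColor(p['image'],cv2.COLOR_RGB2BGR))
E
python3 - <<'E'
from h import *
for n in('scene','top'):
    p=capture(n); save(p,n+'1'); print(n,np.shape(p['orientation']),p['position'],p['orientation'])
    for t in('rod','stand','block','washer','jar','tin','dowel'):
        print(t,[(np.round(d['position']).tolist(),round(d['p'],2),np.round(atz(p,d['position'],{'rod':.09,'stand':.045,'block':.09}.get(t,0.03))[:2],3).tolist()) for d in look_for(p,t)][:5])
s=observe();print(s['tool_pos'],s['tcp_rot'],s['clock'])
E
```

```text
pics
scene (3,) [ 0.99847575 -0.68845496  0.82981678] [-2.23634756 -0.66556897  0.27349165]
rod [([283.0, 236.0], 0.6, [0.581, -0.187]), ([254.0, 214.0], 0.6, [0.471, -0.167])]
stand [([286.0, 259.0], 0.72, [0.608, -0.215])]
block [([336.0, 175.0], 0.71, [0.567, 0.096]), ([281.0, 235.0], 0.41, [0.576, -0.187]), ([372.0, 142.0], 0.17, [0.581, 0.31])]
washer [([337.0, 176.0], 0.52, [0.54, 0.156]), ([314.0, 219.0], 0.47, [0.582, -0.044])]
jar [([411.0, 192.0], 0.91, [0.771, 0.218])]
tin [([218.0, 325.0], 0.81, [0.584, -0.436])]
dowel [([279.0, 184.0], 0.44, [0.409, 0.019])]
top (3,) [ 0.40037435 -0.02382295  1.02640744] [-2.11762432  2.09591796 -0.22657744]
rod [([387.0, 201.0], 0.68, [0.599, -0.209]), ([384.0, 239.0], 0.55, [0.499, -0.199])]
stand [([378.0, 209.0], 0.9, [0.587, -0.192])]
block [([255.0, 231.0], 0.82, [0.517, 0.138])]
washer [([318.0, 220.0], 0.4, [0.556, -0.027])]
jar [([237.0, 143.0], 0.95, [0.783, 0.211])]
tin [([463.0, 213.0], 0.88, [0.58, -0.434]), ([254.0, 234.0], 0.52, [0.515, 0.149])]
dowel []
[ 0.22177003 -0.63752465  0.23130241] [ 0.95917027  1.34918507 -0.95914136] 0.8
```

Run:
```python
import cv2
a=cv2.imread('pics/scene1.png');cv2.imwrite('pics/s1.png',cv2.resize(a[90:360,150:510],(800,600),interpolation=cv2.INTER_CUBIC))
a=cv2.imread('pics/top1.png');cv2.imwrite('pics/t1.png',cv2.resize(a[100:340,180:500],(800,600),interpolation=cv2.INTER_CUBIC))
```

```text
(no output)
```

View pics/s1.png

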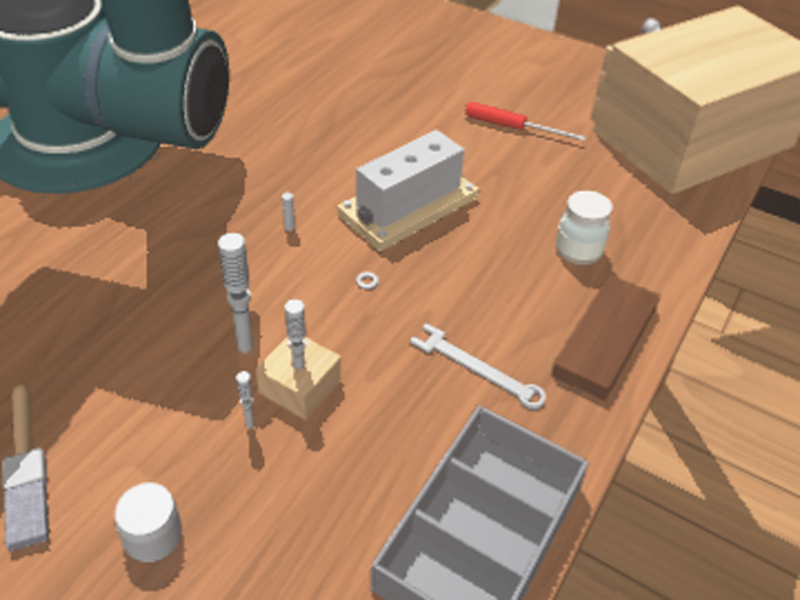

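View pics/t1.png

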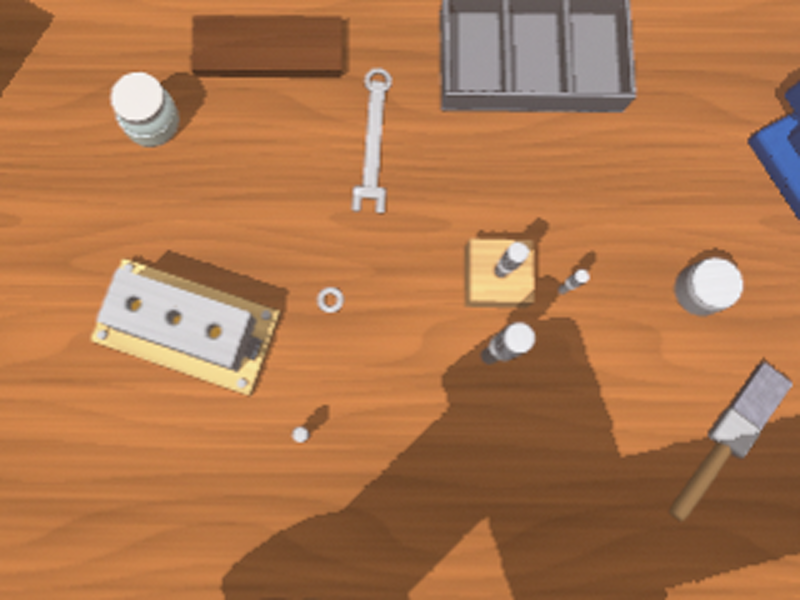

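```bash
cat >> h.py <<'E'
def tri(p,u,q,v):
    a,d=ray(p,u); b,e=ray(q,v); d=d/np.linalg.norm(d); e=e/np.linalg.norm(e)
    t=np.linalg.lstsq(np.c_[d,-e],b-a,rcond=None)[0]; X=a+d*t[0]; Y=b+e*t[1]
    return (X+Y)/2,np.linalg.norm(X-Y)
E
python3 - <<'E'
from h import *
S=capture('scene');T=capture('top')
f=lambda u,v:(150+.45*u,90+.45*v); g=lambda u,v:(180+.4*u,100+.4*v)
for n,a,b in(('mid',(294,307),(518,250)),('big',(231,242),(519,337)),('small',(243,378),(582,275)),('b1',(434,147),(133,303)),('b2',(411,159),(173,317)),('b3',(386,171),(213,330)),('dowel',(287,198),(300,434)),('tin',(148,507),(716,284)),('jar',(589,205),(137,96))):
    X,e=tri(S,f(*a),T,g(*b)); print(n,X.round(4),round(e,4), atz(T,g(*b),.09)[:2].round(4) if n[0]=='b' and n!='big' else '')
print('mid@.142',atz(T,g(518,250),.142).round(4),atz(S,f(294,307),.142).round(4))
print('stand top',atz(T,g(503,272),.045).round(3), [atz(T,g(*c),.045)[:2].round(3).tolist() for c in((468,240),(536,238),(536,304),(468,306))])
s=observe();print(R.from_rotvec(s['tcp_rot']).as_matrix().round(3))
p=capture('wrist');save(p,'w0');print(np.array(p['mount']).round(3))
E
```

```text
mid [ 0.5928 -0.2005  0.1386] 0.0 
big [ 0.5006 -0.1903  0.1795] 0.0012 
small [ 0.578  -0.2774  0.0869] 0.0012 
b1 [0.5434 0.1968 0.0858] 0.0012 [0.5423 0.1955]
b2 [0.5295 0.1544 0.0852] 0.0024 [0.5279 0.1527]
b3 [0.5156 0.1112 0.0863] 0.0011 [0.5147 0.1103]
dowel [0.4104 0.0197 0.0522] 0.0014 
tin [ 0.5778 -0.4333  0.0497] 0.0055 
jar [0.7774 0.2076 0.0799] 0.0008 
mid@.142 [ 0.592  -0.1998  0.142 ] [ 0.5948 -0.2029  0.142 ]
stand top [ 0.588 -0.202  0.045] [[0.624, -0.164], [0.627, -0.24], [0.553, -0.237], [0.55, -0.162]]
[[-0.     0.944  0.329]
 [ 0.     0.329 -0.944]
 [-1.     0.    -0.   ]]
[[ 0.001 -0.323  0.946 -0.144]
 [-0.001 -0.946 -0.323  0.084]
 [ 1.    -0.    -0.001 -0.001]
 [ 0.     0.     0.     1.   ]]
```

Candidates for the rod in the scene picture are (282,228), standing in the stand, (254,199), a big rod to its left, and (259,260), a small rod in front. I choose the one in the stand: its top is at about 0.139 m, against 0.142 m expected. I'll go above it and check up close.

Call:
send_rows([
  {"delta_pos":[0,0.493,-0.291],"twist":[0,0,0],"hand":0},
  {"delta_pos":[0,0.493,-0.291],"twist":[0,0,0],"hand":0},
  {"delta_pos":[0,0.493,-0.291],"twist":[0,0,0],"hand":0},
  {"delta_pos":[0,0.493,-0.291],"twist":[0,0,0],"hand":0},
  {"delta_pos":[0,0.493,-0.291],"twist":[0,0,0],"hand":0},
  {"delta_pos":[0,0.493,-0.291],"twist":[0,0,0],"hand":0},
  {"delta_pos":[0,0.493,-0.291],"twist":[0,0,0],"hand":0},
  {"delta_pos":[0,0.493,-0.291],"twist":[0,0,0],"hand":0},
  {"delta_pos":[0,0.493,-0.291],"twist":[0,0,0],"hand":0},
  {"delta_pos":[0,0.493,-0.291],"twist":[0,0,0],"hand":0},
], force=60)

```text
clock: 1.95
tool_pos: [0.546, -0.2542, 0.2316]
tcp_rot: [0.959, 1.349, -0.959]
force: [1.3, -0.4, -1.2]
gripper_width: 0.0428
```

Call:
send_rows([
  {"delta_pos":[0,0,0],"twist":[0,0,0],"hand":0},
])

```text
clock: 2.05
tool_pos: [0.5486, -0.2501, 0.2314]
tcp_rot: [0.957, 1.35, -0.955]
force: [0.1, -0.5, 0.5]
gripper_width: 0.0428
```

Run:
```python
from h import *
s=observe();p=capture('wrist');save(p,'w1')
print(proj(p,[[.5925,-.2005,.142],[.5925,-.2005,.045],[.59,-.202,.045]],s))
for t in('rod','stand'):print(t,[(np.round(d['position']),round(d['p'],2)) for d in look_for(p,t)])
```

```text
[[281.35551327 138.45727336]
 [292.69738736 128.63542179]
 [293.30580696 131.29075639]]
rod [(array([238., 238.]), 0.88), (array([282., 136.]), 0.64), (array([352., 169.]), 0.6)]
stand [(array([293., 122.]), 0.82)]
```

View pics/w1.png

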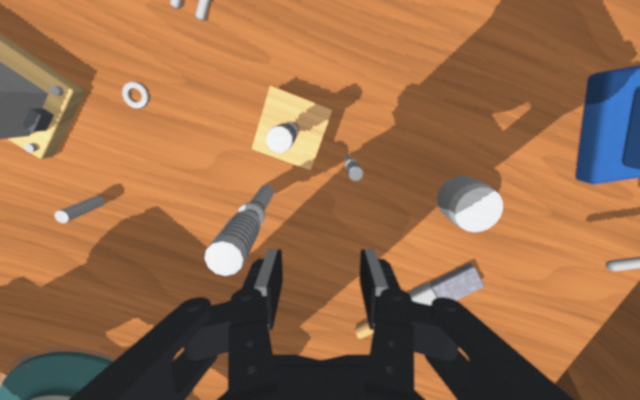

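The picture shows three rods: the one in the stand at (281,138), the big one at (225,258) and the small one at (355,173). The one in the stand is the middle size, and its predicted pixel matches. I'll reach for it.

Call:
send_rows([
  {"delta_pos":[0,0.0577,-0.0324],"twist":[0,0,0],"hand":0},
  {"delta_pos":[0,0.0577,-0.0324],"twist":[0,0,0],"hand":0},
  {"delta_pos":[0,0.0577,-0.0324],"twist":[0,0,0],"hand":0},
  {"delta_pos":[0,0.0577,-0.0324],"twist":[0,0,0],"hand":0},
  {"delta_pos":[0.05,0.0577,-0.0324],"twist":[0,0,0],"hand":0},
  {"delta_pos":[0.05,0.0577,-0.0324],"twist":[0,0,0],"hand":0},
  {"delta_pos":[0.05,0.0577,-0.0324],"twist":[0,0,0],"hand":0},
])

```text
clock: 2.9
tool_pos: [0.5889, -0.2054, 0.1818]
tcp_rot: [0.959, 1.35, -0.96]
force: [-0.4, -0.4, 0.8]
gripper_width: 0.0425
```

Run:
```python
from h import *
s=observe();p=capture('wrist');save(p,'w2')
Rm=R.from_rotvec(s['tcp_rot']).as_matrix();print(s['clock'],s['tool_pos'].round(4) if hasattr(s['tool_pos'],'round') else s['tool_pos'],s['force'])
for t in('rod',):
  for d in masks_of(p,t):
    m=d['region'].astype(np.uint8);x,y,w,h=cv2.boundingRect(m);print(np.round(d['position']),round(d['p'],2),x,y,w,h)
c=np.array([.5925,-.2005,.142]);th=np.linspace(0,6.28,60)
im=p['image'][:,:,::-1].copy()
for q in proj(p,c+np.c_[.0105*np.cos(th),.0105*np.sin(th),0*th],s): cv2.circle(im,tuple(int(v) for v in q.round()),0,(0,0,255),-1)
u=proj(p,c,s)[0];print(u); x,y=[int(v) for v in u]
print('err tool', Rm.T@(np.array([.5925,-.2005,.099])-s['tool_pos']))
cv2.imwrite('pics/w2c.png',cv2.resize(im[max(0,y-75):y+75,max(0,x-100):x+100],(800,600),interpolation=cv2.INTER_NEAREST))
```

```text
2.9 [ 0.5889 -0.2054  0.1818] [-0.41918466 -0.44951608  0.82077217]
[314. 213.] 0.76 300 179 30 60
[283. 304.] 0.64 270 236 23 119
[384. 230.] 0.61 370 205 29 46
[317.35868491 224.92311929]
err tool [ 0.08278919  0.00514521 -0.00337391]
```

View pics/w2c.png

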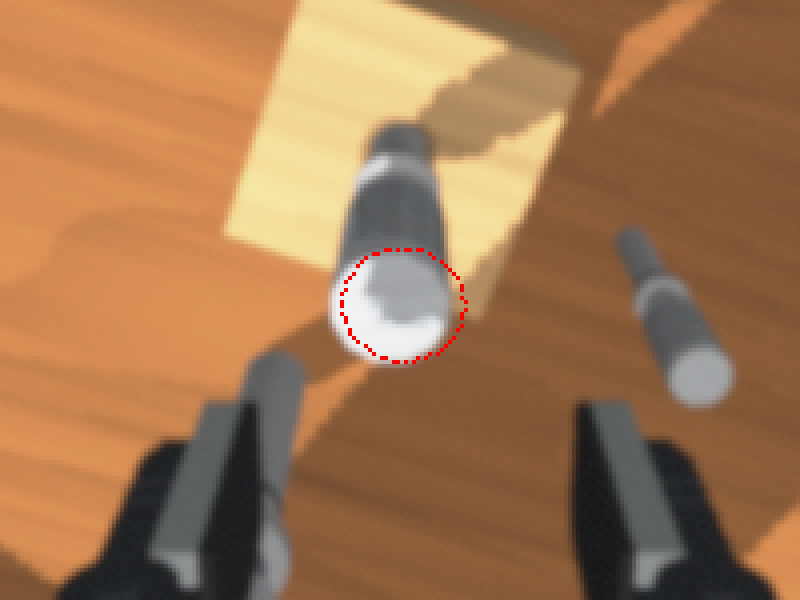

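The predicted circle (red) is the right size for the 21 mm handle and sits about 2.3 mm to the right of the handle top, at crop (390,305). I'll correct for that, descend and close.

Call:
send_rows([
  {"delta_pos":[0.03,0.005,-0.0058],"twist":[0,0,0],"hand":0},
  {"delta_pos":[0.06,0.005,-0.0058],"twist":[0,0,0],"hand":0},
  {"delta_pos":[0.083,0.005,-0.0058],"twist":[0,0,0],"hand":0},
  {"delta_pos":[0.083,0.005,-0.0058],"twist":[0,0,0],"hand":0},
  {"delta_pos":[0.083,0.005,-0.0058],"twist":[0,0,0],"hand":0.2},
  {"delta_pos":[0.083,0.005,-0.0058],"twist":[0,0,0],"hand":0.6},
  {"delta_pos":[0.083,0.005,-0.0058],"twist":[0,0,0],"hand":0.6},
  {"delta_pos":[0.083,0.005,-0.0058],"twist":[0,0,0],"hand":0.6},
  {"delta_pos":[0.083,0.005,-0.0058],"twist":[0,0,0],"hand":0.6},
  {"delta_pos":[0.083,0.005,-0.0058],"twist":[0,0,0],"hand":0.6},
], force=60)

```text
clock: 4.0
tool_pos: [0.5933, -0.1985, 0.1016]
tcp_rot: [0.959, 1.345, -0.958]
force: [2.1, -1.2, 4.5]
gripper_width: 0.0201
```

Call:
send_rows([
  {"delta_pos":[-0.03,0,0],"twist":[0,0,0],"hand":0.6},
  {"delta_pos":[-0.06,0,0],"twist":[0,0,0],"hand":0.6},
  {"delta_pos":[-0.1,0,0],"twist":[0,0,0],"hand":0.6},
  {"delta_pos":[-0.125,0,0],"twist":[0,0,0],"hand":0.6},
  {"delta_pos":[-0.125,0,0],"twist":[0,0,0],"hand":0.6},
  {"delta_pos":[-0.125,0.0285,-0.2425],"twist":[0,0,0],"hand":0.6},
  {"delta_pos":[-0.125,0.0285,-0.2425],"twist":[0,0,0],"hand":0.6},
  {"delta_pos":[-0.125,0.0285,-0.2425],"twist":[0,0,0],"hand":0.6},
  {"delta_pos":[-0.125,0.0285,-0.2425],"twist":[0,0,0],"hand":0.6},
  {"delta_pos":[-0.125,0.0285,-0.2425],"twist":[0,0,0],"hand":0.6},
])

```text
clock: 5.0
tool_pos: [0.5387, 0.0421, 0.2242]
tcp_rot: [0.958, 1.347, -0.959]
force: [1.7, -0.3, -1.9]
gripper_width: 0.0191
```

Call:
send_rows([
  {"delta_pos":[0,0.007,-0.06],"twist":[0,0,0],"hand":0.6},
  {"delta_pos":[0,0.007,-0.06],"twist":[0,0,0],"hand":0.6},
  {"delta_pos":[0,0.007,-0.06],"twist":[0,0,0],"hand":0.6},
])

```text
clock: 5.3
tool_pos: [0.5247, 0.1026, 0.2226]
tcp_rot: [0.955, 1.35, -0.958]
force: [-0.7, -0.8, -1.6]
gripper_width: 0.0197
```

Run:
```python
from h import *
s=observe();p=capture('wrist');save(p,'w3')
print(s['clock'],s['tool_pos'],s['tcp_rot'],s['force'],s['moment'],s['gripper_width'])
for t in('block','rod'):print(t,[(np.round(d['position']),round(d['p'],2)) for d in look_for(p,t)])
print(proj(p,[[.5423,.1955,.09],[.5279,.1527,.09],[.5147,.1103,.09]],s).round(1))
```

```text
5.3 [0.52471105 0.10263316 0.22261349] [ 0.95505243  1.34978699 -0.95833522] [-0.66037064 -0.7749761  -1.55262142] [-0.00186035  0.0381986  -0.01669785] 0.019667266138925336
block [(array([273., 157.]), 0.83), (array([321., 280.]), 0.43)]
rod [(array([591., 318.]), 0.88), (array([321., 278.]), 0.87), (array([624., 242.]), 0.77), (array([273., 155.]), 0.72)]
[[234.7 144.4]
 [274.2 173.3]
 [311.1 199.2]]
```

View pics/w3.png

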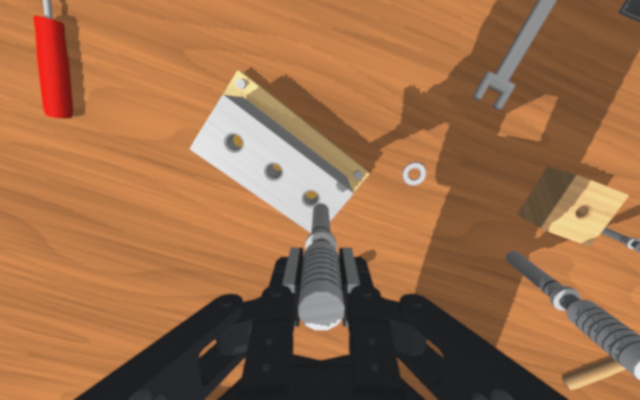

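Run:
```python
from h import *
s=observe();p=capture('wrist')
im=p['image'];Rm=R.from_rotvec(s['tcp_rot']).as_matrix();t=np.array(s['tool_pos'])
print(s['clock'],t.round(4))
g=cv2.cvtColor(im,cv2.COLOR_RGB2GRAY)
P=[]
for u,v in((234,142.5),(274,171),(311,198)):
    x,y=int(u)-13,int(v)-13; c=im[y:y+26,x:x+26].astype(int)
    m=((c.max(2)-c.min(2)>25)|(c.max(2)<130)).astype(np.uint8)
    n,l,st,ce=cv2.connectedComponentsWithStats(m); k=l[13,13] or 1+np.argmax(st[1:,4])
    uv=ce[k]+[x,y]; X=atz(p,uv,.09,s); P.append(X); print(uv.round(1),st[k],X.round(4))
print(np.diff(P,axis=0),proj(p,[t+Rm@[.0916,0,0]],s),proj(p,[t+Rm@[-.0324,0,0]],s))
im=im[:,:,::-1].copy()
cv2.imwrite('pics/w4c.png',cv2.resize(im[110:260,210:410],(800,600),interpolation=cv2.INTER_NEAREST))
```

```text
5.45 [0.5257 0.1002 0.2233]
[231.  142.5] [  2   6  17  16 213] [0.5442 0.1968 0.09  ]
[270.5 170.9] [  2   5  16  16 184] [0.5301 0.1543 0.09  ]
[307.5 197.3] [  3   5  14  15 171] [0.5163 0.1118 0.09  ]
[[-0.01405535 -0.04248698  0.        ]
 [-0.01382126 -0.04246718  0.        ]] [[322.01031155 206.59883672]] [[323.02355511 297.80038783]]
```

View pics/w4c.png

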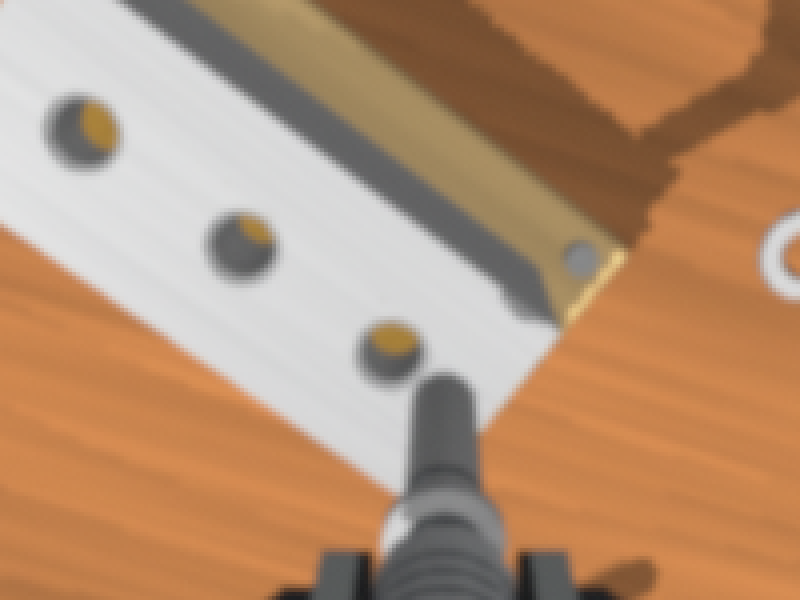

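The rod hangs straight: the tip is seen at about (321,208) and predicted at (322,207). The bores are clear at (231,142), (270,171) and (307,197). I'll start with the nearest bore and enter it shallowly.

Call:
send_rows([
  {"delta_pos":[0,-0.0051,-0.0141],"twist":[0,0,0],"hand":0.6},
  {"delta_pos":[0,-0.0051,-0.0141],"twist":[0,0,0],"hand":0.6},
  {"delta_pos":[0,-0.0051,-0.0141],"twist":[0,0,0],"hand":0.6},
  {"delta_pos":[0.015,-0.0051,-0.0141],"twist":[0,0,0],"hand":0.6},
  {"delta_pos":[0.03,-0.0051,-0.0141],"twist":[0,0,0],"hand":0.6},
  {"delta_pos":[0.03,-0.0051,-0.0141],"twist":[0,0,0],"hand":0.6},
  {"delta_pos":[0.03,-0.0051,-0.0141],"twist":[0,0,0],"hand":0.6},
  {"delta_pos":[0.03,-0.0051,-0.0141],"twist":[0,0,0],"hand":0.6},
])

```text
clock: 6.3
tool_pos: [0.5165, 0.1115, 0.1938]
tcp_rot: [0.959, 1.347, -0.961]
force: [0.2, 0.3, -1.7]
gripper_width: 0.0194
```

Run:
```python
from h import *
s=observe();Rm=R.from_rotvec(s['tcp_rot']).as_matrix();t=np.array(s['tool_pos'])
print(s['clock'],t.round(4),s['force'])
print(Rm.round(3),Rm.T@(np.array([.5163,.1118,t[2]])-t), 'tip',(t+Rm@[.0916,0,0]).round(4))
```

```text
6.3 [0.5165 0.1115 0.1938] [ 0.17564938  0.34281193 -1.73080486]
[[ 0.001  0.945  0.328]
 [-0.002  0.328 -0.945]
 [-1.     0.     0.002]] [-7.86421089e-07 -1.28011880e-04 -3.46311305e-04] tip [0.5166 0.1113 0.1022]
```

Call:
send_rows([
  {"delta_pos":[0.009,0,0],"twist":[0,0,0],"hand":0.6},
  {"delta_pos":[0.018,0,0],"twist":[0,0,0],"hand":0.6},
  {"delta_pos":[0.027,0,0],"twist":[0,0,0],"hand":0.6},
  {"delta_pos":[0.027,0,0],"twist":[0,0,0],"hand":0.6},
  {"delta_pos":[0.027,0,0],"twist":[0,0,0],"hand":0.6},
])

```text
clock: 6.8
tool_pos: [0.5165, 0.1114, 0.1664]
tcp_rot: [0.958, 1.347, -0.961]
force: [2.8, -1.0, -4.7]
gripper_width: 0.0197
```

Call:
send_rows([
  {"delta_pos":[0.003,0,0],"twist":[0,0,0],"hand":0.6},
  {"delta_pos":[0.006,0,0],"twist":[0,0,0],"hand":0.6},
  {"delta_pos":[0.009,0,0],"twist":[0,0,0],"hand":0.6},
  {"delta_pos":[0.012,0,0],"twist":[0,0,0],"hand":0.6},
  {"delta_pos":[0.015,0,0],"twist":[0,0,0],"hand":0.6},
  {"delta_pos":[0.018,0,0],"twist":[0,0,0],"hand":0.6},
  {"delta_pos":[0.021,0,0],"twist":[0,0,0],"hand":0.6},
  {"delta_pos":[0.024,0,0],"twist":[0,0,0],"hand":0.6},
  {"delta_pos":[0.0258,0,0],"twist":[0,0,0],"hand":0.6},
  {"delta_pos":[0.0258,0,0],"twist":[0,0,0],"hand":0.6},
])

```text
clock: 7.8
tool_pos: [0.517, 0.1114, 0.1412]
tcp_rot: [0.959, 1.346, -0.96]
force: [2.9, 0.3, 7.1]
gripper_width: 0.0196
```

Call:
send_rows([
  {"delta_pos":[0,0,0],"twist":[0,0,0],"hand":0.6},
  {"delta_pos":[0,0,0],"twist":[0,0,0],"hand":0.6},
])

```text
clock: 8.0
tool_pos: [0.5172, 0.1114, 0.1417]
tcp_rot: [0.959, 1.345, -0.959]
force: [1.7, -1.5, 5.6]
gripper_width: 0.0192
```

Call:
send_rows([
  {"delta_pos":[0.001,0,0],"twist":[0,0,0],"hand":0.6},
  {"delta_pos":[0.002,0,0],"twist":[0,0,0],"hand":0.6},
  {"delta_pos":[0.003,0,0],"twist":[0,0,0],"hand":0.6},
  {"delta_pos":[0.003,0,0],"twist":[0,0,0],"hand":0.6},
])

```text
clock: 8.4
tool_pos: [0.5172, 0.1114, 0.1388]
tcp_rot: [0.96, 1.345, -0.959]
force: [1.4, -1.5, 5.2]
gripper_width: 0.0196
```

Run:
```python
from h import *
p=capture('wrist');s=observe();save(p,'w5')
print(s['clock'],s['tool_pos'],s['force'])
p=capture('scene');save(p,'s5')
im=cv2.imread('pics/w5.png');cv2.imwrite('pics/w5c.png',cv2.resize(im[150:330,200:440],(800,600),interpolation=cv2.INTER_CUBIC))
```

```text
8.45 [0.5172431  0.11143042 0.13885009] [ 2.07811887 -0.75694394  5.64257002]
```

View pics/w5c.png

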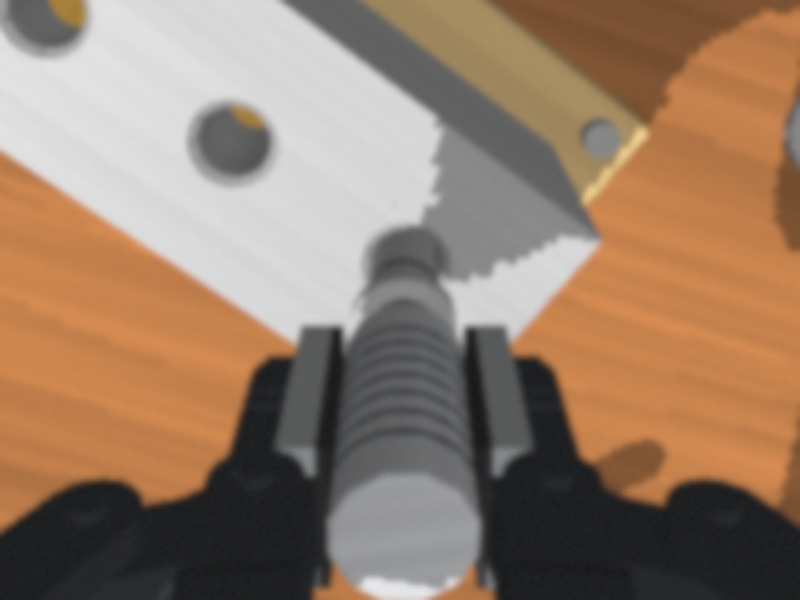

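Call:
send_rows([
  {"delta_pos":[0.001,0,0],"twist":[0,0,0],"hand":0.6},
  {"delta_pos":[0.002,0,0],"twist":[0,0,0],"hand":0.6},
  {"delta_pos":[0.003,0,0],"twist":[0,0,0],"hand":0.6},
  {"delta_pos":[0.004,0,0],"twist":[0,0,0],"hand":0.6},
  {"delta_pos":[0.0055,0,0],"twist":[0,0,0],"hand":0.6},
  {"delta_pos":[0.0055,0,0],"twist":[0,0,0],"hand":0.6},
])

```text
clock: 9.1
tool_pos: [0.5176, 0.1115, 0.1342]
tcp_rot: [0.96, 1.345, -0.958]
force: [0.3, -0.0, 13.5]
gripper_width: 0.0194
```

Call:
send_rows([
  {"delta_pos":[0,0,0],"twist":[0,0,0],"hand":0.6},
])

```text
clock: 9.2
tool_pos: [0.5178, 0.1116, 0.1351]
tcp_rot: [0.961, 1.344, -0.958]
force: [-0.4, -0.4, 11.6]
gripper_width: 0.0191
```

Bore at the near end: the force stayed at 5.5 N while the slug slid, then rose to about 12 N with the tip at about -42 mm. It has bottomed 12 mm short, so it isn't the full-depth bore. On to the middle bore.

Call:
send_rows([
  {"delta_pos":[-0.02,0,0],"twist":[0,0,0],"hand":0.6},
  {"delta_pos":[-0.04,0,0],"twist":[0,0,0],"hand":0.6},
  {"delta_pos":[-0.062,0,0],"twist":[0,0,0],"hand":0.6},
  {"delta_pos":[-0.062,0,0],"twist":[0,0,0],"hand":0.6},
  {"delta_pos":[-0.062,0,0],"twist":[0,0,0],"hand":0.6},
  {"delta_pos":[-0.062,0.0262,-0.0361],"twist":[0,0,0],"hand":0.6},
  {"delta_pos":[-0.062,0.0262,-0.0361],"twist":[0,0,0],"hand":0.6},
  {"delta_pos":[-0.062,0.0262,-0.0361],"twist":[0,0,0],"hand":0.6},
  {"delta_pos":[-0.062,0.0262,-0.0361],"twist":[0,0,0],"hand":0.6},
])

```text
clock: 10.1
tool_pos: [0.5299, 0.154, 0.1959]
tcp_rot: [0.959, 1.345, -0.959]
force: [-0.4, 0.7, -2.3]
gripper_width: 0.0199
```

```bash
cat > st.py <<'E'
from h import *
import sys
b=np.array([float(v) for v in sys.argv[1:3]])
s=observe();Rm=R.from_rotvec(s['tcp_rot']).as_matrix();t=np.array(s['tool_pos'])
tip=t+Rm@[.0916,0,0]
print(s['clock'],t.round(4),np.round(s['force'],1),'tip',tip.round(4),'moment',np.round(s['moment'],2))
# twist to make tool x vertical, keep yaw
x=Rm[:,0]; ax=np.cross(x,[0,0,-1]); print('x axis',x.round(4),'twist',(Rm.T@ax).round(4),'shift by tip',(Rm.T@np.array([*(b-tip[:2]),0])).round(4),'by tcp',(Rm.T@np.array([*(b-t[:2]),0])).round(4))
E
python3 st.py .5305 .1543
```

```text
10.1 [0.5299 0.154  0.1959] [-0.4  0.7 -2.3] tip [0.5302 0.1538 0.1043] moment [0.01 0.06 0.01]
x axis [ 0.0032 -0.0019 -1.    ] twist [-0.      0.0029 -0.0024] shift by tip [-0.      0.0004 -0.0004] by tcp [ 0.      0.0006 -0.0001]
```

Call:
send_rows([
  {"delta_pos":[0.009,0.0005,-0.0002],"twist":[0,0.0029,-0.0024],"hand":0.6},
  {"delta_pos":[0.018,0.0005,-0.0002],"twist":[0,0.0029,-0.0024],"hand":0.6},
  {"delta_pos":[0.024,0.0005,-0.0002],"twist":[0,0.0029,-0.0024],"hand":0.6},
  {"delta_pos":[0.029,0.0005,-0.0002],"twist":[0,0.0029,-0.0024],"hand":0.6},
  {"delta_pos":[0.029,0.0005,-0.0002],"twist":[0,0.0029,-0.0024],"hand":0.6},
  {"delta_pos":[0.029,0.0005,-0.0002],"twist":[0,0.0029,-0.0024],"hand":0.6},
])

```text
clock: 10.7
tool_pos: [0.5304, 0.1541, 0.1666]
tcp_rot: [0.96, 1.349, -0.96]
force: [4.2, -1.5, -5.2]
gripper_width: 0.0195
```

Call:
send_rows([
  {"delta_pos":[0.003,0,0],"twist":[0,0,0],"hand":0.6},
  {"delta_pos":[0.006,0,0],"twist":[0,0,0],"hand":0.6},
  {"delta_pos":[0.009,0,0],"twist":[0,0,0],"hand":0.6},
  {"delta_pos":[0.012,0,0],"twist":[0,0,0],"hand":0.6},
  {"delta_pos":[0.015,0,0],"twist":[0,0,0],"hand":0.6},
  {"delta_pos":[0.018,0,0],"twist":[0,0,0],"hand":0.6},
  {"delta_pos":[0.021,0,0],"twist":[0,0,0],"hand":0.6},
  {"delta_pos":[0.024,0,0],"twist":[0,0,0],"hand":0.6},
  {"delta_pos":[0.0255,0,0],"twist":[0,0,0],"hand":0.6},
  {"delta_pos":[0.0255,0,0],"twist":[0,0,0],"hand":0.6},
])

```text
clock: 11.7
tool_pos: [0.5308, 0.1541, 0.1415]
tcp_rot: [0.96, 1.348, -0.959]
force: [4.8, -1.6, 6.2]
gripper_width: 0.0196
```

Call:
send_rows([
  {"delta_pos":[0.001,0,0],"twist":[0,0,0],"hand":0.6},
  {"delta_pos":[0.002,0,0],"twist":[0,0,0],"hand":0.6},
  {"delta_pos":[0.002,0,0],"twist":[0,0,0],"hand":0.6},
])

```text
clock: 12.0
tool_pos: [0.531, 0.1542, 0.1399]
tcp_rot: [0.96, 1.347, -0.959]
force: [3.0, -0.7, 6.1]
gripper_width: 0.0194
```

Call:
send_rows([
  {"delta_pos":[0.001,0,0],"twist":[0,0,0],"hand":0.6},
  {"delta_pos":[0.002,0,0],"twist":[0,0,0],"hand":0.6},
  {"delta_pos":[0.003,0,0],"twist":[0,0,0],"hand":0.6},
  {"delta_pos":[0.003,0,0],"twist":[0,0,0],"hand":0.6},
])

```text
clock: 12.4
tool_pos: [0.531, 0.1542, 0.137]
tcp_rot: [0.961, 1.347, -0.959]
force: [2.7, -1.0, 5.1]
gripper_width: 0.0194
```

```bash
python3 st.py .531 .1543
```

```text
12.4 [0.531  0.1542 0.137 ] [ 2.7 -1.   5.1] tip [0.5312 0.1542 0.0454] moment [-0.34 -0.75  0.05]
x axis [ 0.0018  0.     -1.    ] twist [-0.      0.0006 -0.0018] shift by tip [-0.     -0.0002 -0.0001] by tcp [-0.     -0.     -0.0001]
```

Call:
send_rows([
  {"delta_pos":[0.001,0,0],"twist":[0,0,0],"hand":0.6},
  {"delta_pos":[0.002,0,0],"twist":[0,0,0],"hand":0.6},
  {"delta_pos":[0.003,0,0],"twist":[0,0,0],"hand":0.6},
  {"delta_pos":[0.0035,0,0],"twist":[0,0,0],"hand":0.6},
  {"delta_pos":[0.0035,0,0],"twist":[0,0,0],"hand":0.6},
])

```text
clock: 12.9
tool_pos: [0.5311, 0.1543, 0.1337]
tcp_rot: [0.961, 1.347, -0.959]
force: [2.8, -1.2, 5.8]
gripper_width: 0.0193
```

Call:
send_rows([
  {"delta_pos":[0.001,0,0],"twist":[0,0,0],"hand":0.6},
  {"delta_pos":[0.0025,0,0],"twist":[0,0,0],"hand":0.6},
  {"delta_pos":[0.004,0,0],"twist":[0,0,0],"hand":0.6},
  {"delta_pos":[0.0055,0,0],"twist":[0,0,0],"hand":0.6},
  {"delta_pos":[0.007,0,0],"twist":[0,0,0],"hand":0.6},
  {"delta_pos":[0.008,0,0],"twist":[0,0,0],"hand":0.6},
  {"delta_pos":[0.009,0,0],"twist":[0,0,0],"hand":0.6},
  {"delta_pos":[0.009,0,0],"twist":[0,0,0],"hand":0.6},
])

```text
clock: 13.7
tool_pos: [0.5313, 0.1543, 0.1251]
tcp_rot: [0.961, 1.347, -0.958]
force: [3.5, -2.0, 6.7]
gripper_width: 0.0197
```

Call:
send_rows([
  {"delta_pos":[0.0015,0,0],"twist":[0,0,0],"hand":0.6},
  {"delta_pos":[0.0015,0,0],"twist":[0,0,0],"hand":0.6},
])

```text
clock: 13.9
tool_pos: [0.5314, 0.1543, 0.1241]
tcp_rot: [0.961, 1.346, -0.958]
force: [1.8, -1.2, 9.9]
gripper_width: 0.0195
```

Call:
send_rows([
  {"delta_pos":[0.001,0,0],"twist":[0,0,0],"hand":0.6},
  {"delta_pos":[0.0015,0,0],"twist":[0,0,0],"hand":0.6},
  {"delta_pos":[0.0015,0,0],"twist":[0,0,0],"hand":0.6},
])

```text
clock: 14.2
tool_pos: [0.5315, 0.1544, 0.1234]
tcp_rot: [0.962, 1.346, -0.957]
force: [0.8, -1.7, 10.4]
gripper_width: 0.0196
```

```bash
python3 st.py .531 .1543
python3 - <<'E'
from h import *
p=capture('wrist');save(p,'w6')
im=cv2.imread('pics/w6.png');cv2.imwrite('pics/w6c.png',cv2.resize(im[150:330,200:440],(800,600),interpolation=cv2.INTER_CUBIC))
E
```

```text
14.2 [0.5315 0.1544 0.1234] [ 0.8 -1.7 10.4] tip [0.5319 0.1545 0.0318] moment [-0.47 -0.13 -0.  ]
x axis [ 3.7e-03  6.0e-04 -1.0e+00] twist [-0.      0.0007 -0.0036] shift by tip [-0.     -0.0009 -0.0001] by tcp [-0.     -0.0005 -0.0001]
```

View pics/w6c.png

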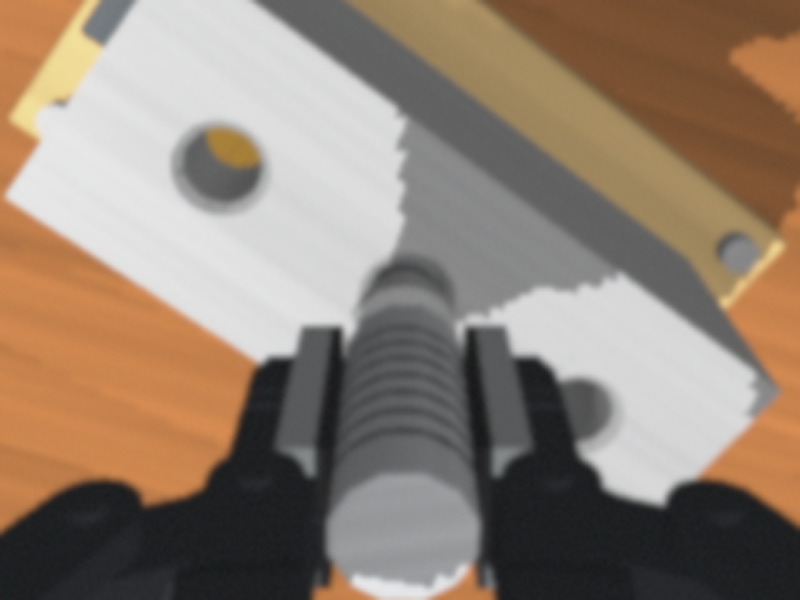

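The middle bore bottoms at full depth: the force rises past 6 N at a point 12 mm lower than in the first bore, and the groove is at the face (crop (405,275)). The task asks for the slug in each bore to be driven down, so I'll test the third bore too and then come back.

Call:
send_rows([
  {"delta_pos":[-0.02,0,0],"twist":[0,0,0],"hand":0.6},
  {"delta_pos":[-0.045,0,0],"twist":[0,0,0],"hand":0.6},
  {"delta_pos":[-0.0725,0,0],"twist":[0,0,0],"hand":0.6},
  {"delta_pos":[-0.0725,0,0],"twist":[0,0,0],"hand":0.6},
  {"delta_pos":[-0.0725,0,0],"twist":[0,0,0],"hand":0.6},
  {"delta_pos":[-0.0725,0.0262,-0.0359],"twist":[0,0.0007,-0.0036],"hand":0.6},
  {"delta_pos":[-0.0725,0.0262,-0.0359],"twist":[0,0.0007,-0.0036],"hand":0.6},
  {"delta_pos":[-0.0725,0.0262,-0.0359],"twist":[0,0.0007,-0.0036],"hand":0.6},
  {"delta_pos":[-0.0725,0.0262,-0.0359],"twist":[0,0.0007,-0.0036],"hand":0.6},
])

```text
clock: 15.15
tool_pos: [0.5437, 0.1965, 0.1947]
tcp_rot: [0.959, 1.35, -0.961]
force: [-0.9, 0.6, -1.9]
gripper_width: 0.0199
```

```bash
python3 st.py .5446 .1968
```

```text
15.15 [0.5437 0.1965 0.1947] [-0.9  0.6 -1.9] tip [0.5436 0.1964 0.1031] moment [-0.04 -0.    0.02]
x axis [-1.8e-03 -6.0e-04 -1.0e+00] twist [-0.     -0.      0.0019] shift by tip [-0.      0.0011 -0.    ] by tcp [-0.      0.0009 -0.    ]
```

Call:
send_rows([
  {"delta_pos":[0.009,0.0009,0],"twist":[0,0,0.0019],"hand":0.6},
  {"delta_pos":[0.018,0.0009,0],"twist":[0,0,0.0019],"hand":0.6},
  {"delta_pos":[0.023,0.0009,0],"twist":[0,0,0.0019],"hand":0.6},
  {"delta_pos":[0.028,0.0009,0],"twist":[0,0,0.0019],"hand":0.6},
  {"delta_pos":[0.028,0.0009,0],"twist":[0,0,0.0019],"hand":0.6},
  {"delta_pos":[0.028,0.0009,0],"twist":[0,0,0.0019],"hand":0.6},
])

```text
clock: 15.75
tool_pos: [0.5445, 0.1966, 0.1664]
tcp_rot: [0.96, 1.349, -0.96]
force: [4.1, -0.5, -3.9]
gripper_width: 0.0196
```

Call:
send_rows([
  {"delta_pos":[0.003,0,0],"twist":[0,0,0],"hand":0.6},
  {"delta_pos":[0.006,0,0],"twist":[0,0,0],"hand":0.6},
  {"delta_pos":[0.009,0,0],"twist":[0,0,0],"hand":0.6},
  {"delta_pos":[0.012,0,0],"twist":[0,0,0],"hand":0.6},
  {"delta_pos":[0.015,0,0],"twist":[0,0,0],"hand":0.6},
  {"delta_pos":[0.018,0,0],"twist":[0,0,0],"hand":0.6},
  {"delta_pos":[0.021,0,0],"twist":[0,0,0],"hand":0.6},
  {"delta_pos":[0.023,0,0],"twist":[0,0,0],"hand":0.6},
  {"delta_pos":[0.0245,0,0],"twist":[0,0,0],"hand":0.6},
  {"delta_pos":[0.0245,0,0],"twist":[0,0,0],"hand":0.6},
])

```text
clock: 16.75
tool_pos: [0.545, 0.1967, 0.1428]
tcp_rot: [0.96, 1.348, -0.959]
force: [3.3, -1.5, 8.4]
gripper_width: 0.0193
```

```bash
python3 st.py .5446 .1968
```

```text
16.75 [0.545  0.1967 0.1428] [ 3.3 -1.5  8.4] tip [0.5451 0.1967 0.0512] moment [-0.23 -0.76  0.01]
x axis [ 1.4e-03  1.0e-04 -1.0e+00] twist [ 0.      0.0003 -0.0014] shift by tip [-0.     -0.0005 -0.0003] by tcp [-0.     -0.0003 -0.0002]
```

Call:
send_rows([
  {"delta_pos":[0.001,0,0],"twist":[0,0,0],"hand":0.6},
  {"delta_pos":[0.002,0,0],"twist":[0,0,0],"hand":0.6},
  {"delta_pos":[0.002,0,0],"twist":[0,0,0],"hand":0.6},
])

```text
clock: 17.05
tool_pos: [0.5453, 0.1968, 0.1418]
tcp_rot: [0.961, 1.347, -0.958]
force: [2.2, -2.3, 9.7]
gripper_width: 0.0197
```

```bash
python3 st.py .5446 .1968
```

```text
17.05 [0.5453 0.1968 0.1418] [ 2.2 -2.3  9.7] tip [0.5455 0.1969 0.0502] moment [-0.3  -0.34  0.07]
x axis [ 2.7e-03  6.0e-04 -1.0e+00] twist [ 0.      0.0003 -0.0027] shift by tip [-0.     -0.0009 -0.0002] by tcp [-0.     -0.0007 -0.0002]
```

The third bore bottoms about 6 mm higher than the first, which makes it the 18 mm one. Going back to the middle bore.

Call:
send_rows([
  {"delta_pos":[-0.02,0,0],"twist":[0,0,0],"hand":0.6},
  {"delta_pos":[-0.04,0,0],"twist":[0,0,0],"hand":0.6},
  {"delta_pos":[-0.054,0,0],"twist":[0,0,0],"hand":0.6},
  {"delta_pos":[-0.054,0,0],"twist":[0,0,0],"hand":0.6},
  {"delta_pos":[-0.054,0,0],"twist":[0,0,0],"hand":0.6},
  {"delta_pos":[-0.054,-0.0277,0.0354],"twist":[0,0.0003,-0.0027],"hand":0.6},
  {"delta_pos":[-0.054,-0.0277,0.0354],"twist":[0,0.0003,-0.0027],"hand":0.6},
  {"delta_pos":[-0.054,-0.0277,0.0354],"twist":[0,0.0003,-0.0027],"hand":0.6},
  {"delta_pos":[-0.054,-0.0277,0.0354],"twist":[0,0.0003,-0.0027],"hand":0.6},
  {"delta_pos":[-0.054,-0.0277,0.0354],"twist":[0,0.0003,-0.0027],"hand":0.6},
])

```text
clock: 18.05
tool_pos: [0.5306, 0.1548, 0.1952]
tcp_rot: [0.959, 1.35, -0.96]
force: [0.1, -0.4, -1.6]
gripper_width: 0.0197
```

```bash
python3 st.py .5308 .1543
```

```text
18.05 [0.5306 0.1548 0.1952] [ 0.1 -0.4 -1.6] tip [0.5305 0.1548 0.1036] moment [ 0.01 -0.01  0.08]
x axis [-7.e-04 -1.e-04 -1.e+00] twist [ 0.     -0.0002  0.0007] shift by tip [-0.      0.0001  0.0005] by tcp [-0.      0.0001  0.0005]
```

Call:
send_rows([
  {"delta_pos":[0.009,0.0001,0.0005],"twist":[0,0,0],"hand":0.6},
  {"delta_pos":[0.018,0.0001,0.0005],"twist":[0,0,0],"hand":0.6},
  {"delta_pos":[0.024,0.0001,0.0005],"twist":[0,0,0],"hand":0.6},
  {"delta_pos":[0.03,0.0001,0.0005],"twist":[0,0,0],"hand":0.6},
  {"delta_pos":[0.03,0.0001,0.0005],"twist":[0,0,0],"hand":0.6},
])

```text
clock: 18.55
tool_pos: [0.5307, 0.1542, 0.1641]
tcp_rot: [0.959, 1.35, -0.961]
force: [2.8, -1.7, -4.9]
gripper_width: 0.0196
```

Call:
send_rows([
  {"delta_pos":[0.005,0,0],"twist":[0,0,0],"hand":0.6},
  {"delta_pos":[0.01,0,0],"twist":[0,0,0],"hand":0.6},
  {"delta_pos":[0.015,0,0],"twist":[0,0,0],"hand":0.6},
  {"delta_pos":[0.02,0,0],"twist":[0,0,0],"hand":0.6},
  {"delta_pos":[0.025,0,0],"twist":[0,0,0],"hand":0.6},
  {"delta_pos":[0.03,0,0],"twist":[0,0,0],"hand":0.6},
  {"delta_pos":[0.03,0,0],"twist":[0,0,0],"hand":0.6},
])

```text
clock: 19.25
tool_pos: [0.5308, 0.1541, 0.1335]
tcp_rot: [0.959, 1.35, -0.961]
force: [6.7, -1.6, 1.8]
gripper_width: 0.0194
```

Call:
send_rows([
  {"delta_pos":[0.002,-0.0003,0],"twist":[0,0,0],"hand":0.6},
  {"delta_pos":[0.004,-0.0003,0],"twist":[0,0,0],"hand":0.6},
  {"delta_pos":[0.006,-0.0003,0],"twist":[0,0,0],"hand":0.6},
  {"delta_pos":[0.008,-0.0003,0],"twist":[0,0,0],"hand":0.6},
  {"delta_pos":[0.0095,-0.0003,0],"twist":[0,0,0],"hand":0.6},
  {"delta_pos":[0.0095,-0.0003,0],"twist":[0,0,0],"hand":0.6},
])

```text
clock: 19.85
tool_pos: [0.5311, 0.1541, 0.1247]
tcp_rot: [0.959, 1.348, -0.959]
force: [3.8, -2.2, 8.8]
gripper_width: 0.0193
```

Call:
send_rows([
  {"delta_pos":[0.001,0,0],"twist":[0,0,0],"hand":0.6},
  {"delta_pos":[0.0015,0,0],"twist":[0,0,0],"hand":0.6},
  {"delta_pos":[0.0015,0,0],"twist":[0,0,0],"hand":0.6},
])

```text
clock: 20.15
tool_pos: [0.5314, 0.1542, 0.124]
tcp_rot: [0.96, 1.348, -0.958]
force: [2.4, -1.0, 9.4]
gripper_width: 0.0197
```

Call:
send_rows([
  {"delta_pos":[-0.0015,0,0],"twist":[0,0,0],"hand":0.6},
  {"delta_pos":[-0.003,0,0],"twist":[0,0,0],"hand":0.6},
  {"delta_pos":[-0.003,0,0],"twist":[0,0,0],"hand":0.6},
  {"delta_pos":[-0.003,0,0],"twist":[0,0,0],"hand":0.3},
  {"delta_pos":[-0.003,0,0],"twist":[0,0,0],"hand":0},
  {"delta_pos":[-0.003,0,0],"twist":[0,0,0],"hand":0},
  {"delta_pos":[-0.003,0,0],"twist":[0,0,0],"hand":0},
  {"delta_pos":[-0.003,0,0],"twist":[0,0,0],"hand":0},
])

```text
clock: 20.95
tool_pos: [0.5313, 0.1542, 0.1268]
tcp_rot: [0.96, 1.348, -0.959]
force: [-0.5, -0.7, -0.0]
gripper_width: 0.0425
```

Call:
send_rows([
  {"delta_pos":[-0.02,0,0],"twist":[0,0,0],"hand":0},
  {"delta_pos":[-0.05,0,0],"twist":[0,0,0],"hand":0},
  {"delta_pos":[-0.09,0,0],"twist":[0,0,0],"hand":0},
  {"delta_pos":[-0.12,-0.02,0],"twist":[0,0,0],"hand":0},
  {"delta_pos":[-0.12,-0.08,0],"twist":[0,0,0],"hand":0},
  {"delta_pos":[-0.12,-0.1,0],"twist":[0,0,0],"hand":0},
  {"delta_pos":[-0.12,-0.1,0],"twist":[0,0,0],"hand":0},
  {"delta_pos":[-0.12,-0.1,0],"twist":[0,0,0],"hand":0},
])

```text
clock: 21.75
tool_pos: [0.4366, 0.1214, 0.2472]
tcp_rot: [0.961, 1.347, -0.958]
force: [-0.5, 0.3, 0.3]
gripper_width: 0.0425
```

Run:
```python
from h import *
s=observe();p=capture('wrist');save(p,'w7');S=capture('scene');save(S,'s7')
print(s['clock'],s['tool_pos'],s['force'])
b=[.5308,.1545]
print('pred top/face wrist',proj(p,[[*b,.167],[*b,.09]],s).round(1).tolist(),'scene',proj(S,[[*b,.167],[*b,.09]]).round(1).tolist())
for n,q in(('w',p),('s',S)):print(n,[(np.round(d['position']),round(d['p'],2)) for d in look_for(q,'rod')])
u,v=[int(x) for x in proj(p,[*b,.09],s)[0]];a=cv2.imread('pics/w7.png');y=max(0,min(250,v-75));x=max(0,min(440,u-100))
w=cv2.resize(a[y:y+150,x:x+200],(400,300),interpolation=cv2.INTER_CUBIC)
a=cv2.imread('pics/s7.png');c=cv2.resize(a[90:360,150:510],(400,300))
d=cv2.resize(a[115:195,285:392],(400,300),interpolation=cv2.INTER_CUBIC)
t=capture('top')['image'][100:340,180:500,::-1]
cv2.imwrite('pics/f7.png',np.vstack([np.hstack([w,d]),np.hstack([c,cv2.resize(t,(400,300))])]))
```

```text
21.75 [0.43657627 0.12138267 0.24715779] [-0.51876583  0.25854147  0.29578141]
pred top/face wrist [[321.6, 80.0], [321.4, 86.4]] scene [[336.1, 140.1], [335.0, 160.6]]
w [(array([601., 221.]), 0.87), (array([319.,  80.]), 0.65), (array([309.,  92.]), 0.52)]
s [(array([258., 215.]), 0.89), (array([334., 147.]), 0.43)]
```

View pics/f7.png

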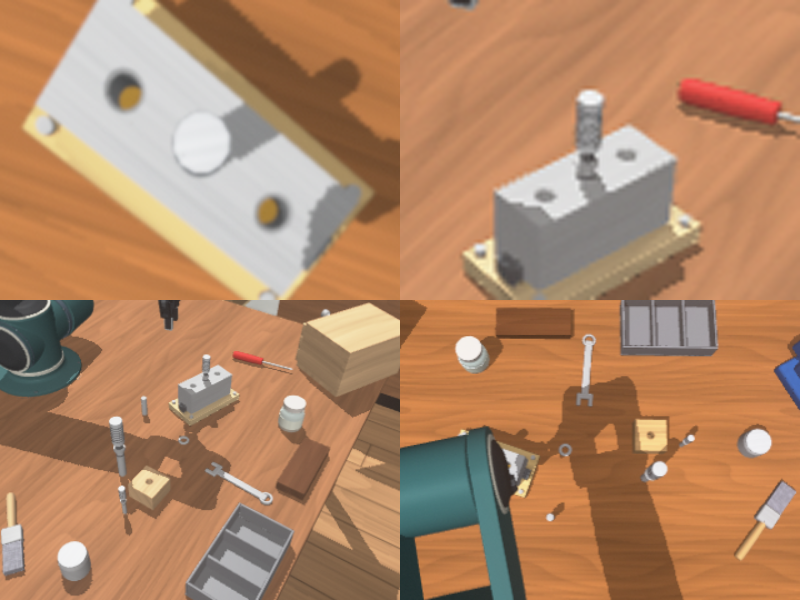

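The rod stands in the middle bore. Its top is seen at scene (336,139.6), where a rod fully home is predicted at (336.1,140.1). The bystanders haven't moved and the gripper is clear.

```bash
python3 -c "
from station import *
print(close_job())"
```

```text
the job is handed in; nothing more can be done
None
```

I left the middle-sized rod standing fully home in the middle bore, released it and handed the job in at about 22 s.

- **Depths:** I drove the slug down in all three bores. The near-end bore (towards the stand) bottomed with the groove about 12 mm above the face, and the far-end one about 18 mm. The middle bore bottomed about 12 mm deeper than the near one, with the groove level with the top face.
- **Push force:** the highest reading was about 13.5 N, so the handle should have stayed well off its collar.
- **Last checks:** after release, the rod's top was within about 1 pixel of where a rod fully home should be. The gripper was clear, the force read near zero, and the other things in view had not moved.

After the middle bore proved to be the right one, I still tested the third bore, because the task asked for the slug in each. Then I put the rod back in the middle bore. I saw a brief sideways force of about 7 N while re-entering the middle bore. No check failed or disagreed.

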